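# Fetch the ring gauge from behind the ball tins

## Task

The brass ring gauge on the gauge stand is boxed in by three upright ball tins: first move all three tins onto the green mat, standing upright, then lower the ring gauge gently, flat, onto the middle of the pile of steel plates, whose height is different every time. Only when it lies there, let go, put every tin back on the gauge stand, upright in the middle of the pad that has the colour of its lid (the tins may have been standing on the wrong pads).

Things in the scene. Friction and masses are not known exactly. Their poses are not given: they have to be found in the camera images.
- tin_red: closed square sheet-metal ball tin, 48 x 48 x 100 mm tall with square-cut sides, a red lid (top 28 mm, flush with the sides) with a white dot; 0.25 to 0.5 kg; loose, to be kept upright. Origin: centre of its underside; z up along the tin, x and y square to its sides. At the start it stands on one of the three coloured pads, not always its own
- tin_yellow: closed square sheet-metal ball tin, 48 x 48 x 100 mm tall with square-cut sides, a yellow lid (top 28 mm, flush with the sides) with a white dot; 0.25 to 0.5 kg; loose, to be kept upright. Origin: centre of its underside; z up along the tin, x and y square to its sides. At the start it stands on one of the three coloured pads, not always its own
- tin_blue: closed square sheet-metal ball tin, 48 x 48 x 100 mm tall with square-cut sides, a blue lid (top 28 mm, flush with the sides) with a white dot; 0.25 to 0.5 kg; loose, to be kept upright. Origin: centre of its underside; z up along the tin, x and y square to its sides. At the start it stands on one of the three coloured pads, not always its own
- pad_red: flat red square pad, 68 x 68 mm, 2 mm thick, fixed on the aluminium gauge stand: the place of the tin with the red lid. Some tin stands on it at the start. Origin: centre of its underside (its top is 2 mm higher); x and y along its sides, x pointing to the stand's rear lip. The pads lie in front, left and right of the ring, 70 mm from it
- pad_yellow: flat yellow square pad, 68 x 68 mm, 2 mm thick, fixed on the aluminium gauge stand: the place of the tin with the yellow lid. Some tin stands on it at the start. Origin: centre of its underside (its top is 2 mm higher); x and y along its sides, x pointing to the stand's rear lip. The pads lie in front, left and right of the ring, 70 mm from it
- pad_blue: flat blue square pad, 68 x 68 mm, 2 mm thick, fixed on the aluminium gauge stand: the place of the tin with the blue lid. Some tin stands on it at the start. Origin: centre of its underside (its top is 2 mm higher); x and y along its sides, x pointing to the stand's rear lip. The pads lie in front, left and right of the ring, 70 mm from it
- ring_gauge: plain brass ring, outer diameter 66 mm, bore 38 mm, 28 mm high, 0.34 to 0.5 kg, lying flat on the 4 mm base plate of the gauge stand between the three tins (about 13 mm from each; the stand's 42 mm high rear lip is about 86 mm behind its centre on the side without a tin). Origin: centre of its underside; z is the ring's axis
- mat: green mat, 270 x 110 mm, lying fixed on the table left or right of the gauge stand: the side area. Room for the three tins in a row. Origin: centre of its upper face (3 mm above the table); x along its length, y across
- pile: pile of square ground steel plates, 100 x 100 mm, fixed, on the other side of the gauge stand. Its top is 24 to 50 mm above the table. Origin: centre of its upper face; x and y along its sides. Rigid: feel for the contact before letting go
Mind the look-alikes: they are no part of the job. Leave any orange or turquoise look-alike of the tin_red alone.

How it is judged:
By the outcome, as a careful person would: the job done as asked, in the order asked, and still so for the second after the job is handed in, with the robot touching nothing.
It also fails if it takes over 138 s, if anything falls off the work surface, if the arm or the gripper's body presses on something with over 40 N, if the wrist force passes 120 N, or if a joint passes its speed limit or range.

## Robot

A 6-joint arm with a two-finger parallel gripper is mounted at the origin on the work surface. World frame = base frame: x ahead of the robot, y to its left, z up, the work surface at z = 0. Lengths are in m, angles in degrees, forces in N, time in s.
With the tool pointing down it reaches from about 0.375 to 0.9 m from the base axis. Payload 3.1 kg.
Tool frame: the origin (TCP) lies midway between the tips of the shut fingers; the grasp point (between the pads) lies 19 mm behind it; z points along the fingers, y is the line along which they close (so a half turn about z gives the same grasp; the last joint's range is limited). The gripper opens to 87 mm and grips with 3 to 60 N. Pads are 19 mm wide; open, the fingers measure 117 mm over their backs; the gripper's body (75 mm by 190 mm) begins 51 mm behind the grasp point.
Start: joints at [63.111, 30.224, 82.088, -0, 67.689, -10.227], TCP at [0.179, 0.599, 0.223] pointing down, gripper open.
Joint ranges: [-176.69, 176.69], [-43.24, 126.21], [12.49, 139.97], [-82, 262], [0, 151.66], [-163.58, 163.58]. Speed limits (degrees/s): [159.86, 159.86, 180, 180, 180, 180].

## Interface

Orientations are given as a 3x3 rotation matrix whose columns are the frame's x, y, z axes.
In Python, from rig import bot, capture gives the robot as it stands.
- The arm moves only by the tool handwheel, called as name(argument=value, ...), one argument or row to a line, values as JSON. Schema: {"type":"object","properties":{"increments":{"type":"array","items":{"type":"number"},"minItems":7,"maxItems":140},"only":{"type":"string"},"quiet":{"type":"boolean"},"lines":{"type":"string"}},"required":["increments"],"additionalProperties":false}. increments is one flat list of numbers that holds 1 to 20 rows one after another, with no inner brackets; each row has 7 numbers: dx, dy, dz in a scale on which 1.0 is 80 cm, then a rotation vector rx, ry, rz in a scale on which 1.0 is 45 degrees, then the opening from 0.0 (shut) to 1.0 (fully open); each row is the pose to reach, as a shift and turn from the pose commanded when the call began, along the tool's axes at that moment; what a row does not reach only later rows make up. A row lasts 1/10 s, in which the tool goes at most 0.05 m and 8.59 degrees, less where a joint would pass 70% of its speed; a pose out of reach is approached as far as the arm can. The fingers move at their own pace and stop on an object; the grip force is fixed at half the most. Time passes only in rows, so rows that do not move let the fingers close. The tool returns the time, the measured TCP pose, the force, the opening and the grip force at its end. only (a regular expression) keeps the lines of the reply that match it, lines (a string "A,B") keeps lines A to B, and quiet returns only ok. No shift or turn number may pass 1 either way. Input that does not fit is refused with a message, and nothing moves.
- bot.read_state(): the state, without advancing time (a new reading comes with each control period).
- capture(name): name is "side" or "top" or "wrist"; returns a dict with "color" (400x640x3 uint8, red, green, blue), "K" (3x3 intrinsics, pixels), "view" (4x4, takes a point from world to camera coordinates); the wrist camera has in their place "mount" (4x4, takes a point from camera to tool coordinates, whose origin is the TCP and whose axes are the flange's). Camera axes: x right, y up, looking along -z (the intrinsics and any distortion apply to the point x, -y, -z); pixel columns grow to the right and rows downward; lengths in m; the calibration is good to about 2 mm. A picture is of the moment at which its call begins: read the wrist's pose just before it. There is no depth.
- bot.hand_in(): hands the job in; it is judged then, once.
The state is a dict: "time_s": time; "joint_positions": joint angles; "qvel": joint speeds; "tau": joint torques, N m; "position": TCP position; "tcp_rot": TCP orientation; "force": force on the tool from outside, world axes, zero at the start; "moment": the same for the moment, N m; "opening": opening from 0.0 (shut) to 1.0 (fully open); "grasp_force": force on a finger pad.
Only numpy, scipy, OpenCV 4.12 (cv2) and the standard library are available. Lean on these libraries where they do the work, as an engineer would, in place of code of your own. Each camera call takes 0.05 s, during which the arm holds its last target. There are 200 camera calls.

## Working session

There is one attempt and no reset: what is moved stays moved. The work goes in short steps, Python scripts to look and compute and a tool call to move; the robot and the scene stay as the last step left them, time stands still between calls to the robot, and variables do not carry over. Pictures are saved under pics/ and viewed, at most 14 in all, crops included, and the job is handed in when it is done.

```bash
mkdir -p pics; ls; python3 - <<'E'
from rig import bot, capture
import cv2,numpy as np
np.set_printoptions(precision=4,suppress=True)
s=bot.read_state();print(s)
for n in("top","side"):
    c=capture(n);cv2.imwrite(f"pics/{n}0.png",c["color"][:,:,::-1]);print(n,c["K"],c["view"],[k for k in c])
c=capture("wrist");print({k:v for k,v in c.items() if k!="color"})
E
```

```text
pics
{'time_s': 0.0, 'joint_positions': array([ 63.1123,  30.2774,  82.1575,  -0.0011,  67.6873, -10.2264]), 'qvel': array([ 0.0323,  0.0041,  0.0205, -0.0134,  0.1018, -0.0183]), 'tau': array([ -0.0011, -44.0051, -17.6586,   0.0632,   0.0583,  -0.0002]), 'position': array([0.1788, 0.5981, 0.2216]), 'tcp_rot': array([[-0.958 ,  0.2867, -0.0009],
       [ 0.2867,  0.958 , -0.0019],
       [ 0.0004, -0.0021, -1.    ]]), 'force': array([-0.4083, -0.675 ,  0.042 ]), 'moment': array([ 0.0296, -0.0016, -0.0181]), 'grasp_force': 0.0, 'opening': 0.9986024401034377}
top [[437.7531   0.     322.8668]
 [  0.     437.7531 198.2962]
 [  0.       0.       1.    ]] [[ 0.0207 -0.9994  0.0288 -0.0239]
 [ 0.9986  0.0221  0.0478 -0.5315]
 [-0.0484  0.0278  0.9984 -1.1557]
 [ 0.      0.      0.      1.    ]] ['color', 'K', 'view']
side [[484.5314   0.     326.5197]
 [  0.     484.5314 198.1207]
 [  0.       0.       1.    ]] [[ 0.9681 -0.2506  0.0027 -0.5297]
 [ 0.1477  0.579   0.8018 -0.1095]
 [-0.2025 -0.7758  0.5976 -1.1076]
 [ 0.      0.      0.      1.    ]] ['color', 'K', 'view']
{'K': array([[294.7229,   0.    , 316.5753],
       [  0.    , 294.7229, 203.8023],
       [  0.    ,   0.    ,   1.    ]]), 'mount': array([[-0.0002,  0.9595,  0.2815,  0.077 ],
       [ 1.    ,  0.0002,  0.0001,  0.0007],
       [ 0.    ,  0.2815, -0.9595, -0.1621],
       [ 0.    ,  0.    ,  0.    ,  1.    ]])}
```

View pics/top0.png

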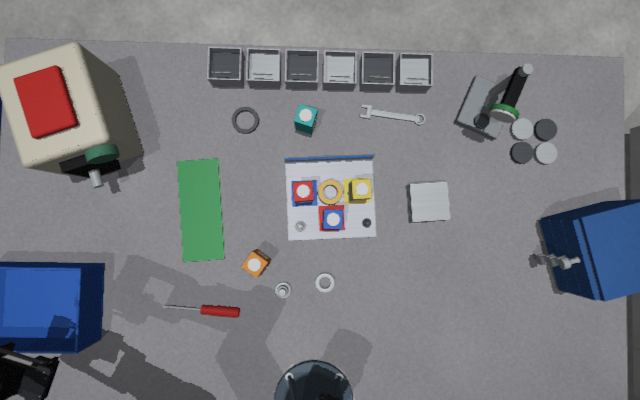

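View pics/side0.png

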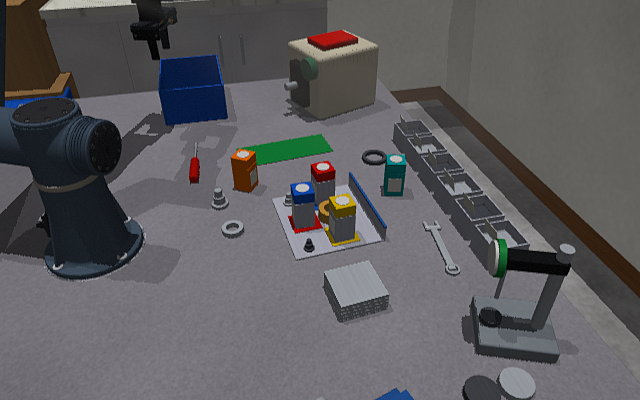

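Top view: three boxed tins on the stand: red lid (303,191) on the blue pad, blue lid (333,218) on the red pad and yellow lid (360,189) on the yellow pad. The mat is at (200,210), the pile at (430,202) and the brass ring at (330,191). The orange tin (255,264) and turquoise tin (306,118) are look-alikes off the stand, to be left alone.

```bash
cat > h.py <<'E'
from rig import bot, capture
import cv2,numpy as np
np.set_printoptions(precision=4,suppress=True)
HS={"red":[(0,8),(172,180)],"yellow":[(23,33)],"blue":[(108,125)],"green":[(50,75)]}
def mask(img,col,smin=130,vmin=50):
    h=cv2.cvtColor(img,cv2.COLOR_RGB2HSV);m=0
    for a,b in HS[col]: m=m|cv2.inRange(h,(a,smin,vmin),(b,255,255))
    return m
def cam(c,st=None):
    if "view" in c: V=np.linalg.inv(c["view"])
    else:
        T=np.eye(4);T[:3,:3]=st["tcp_rot"];T[:3,3]=st["position"];V=T@c["mount"]
    return c["K"],V
def ray(c,uv,st=None):
    K,V=cam(c,st);d=np.array([(uv[0]-K[0,2])/K[0,0],-(uv[1]-K[1,2])/K[1,1],-1.])
    return V[:3,3],V[:3,:3]@d
def plane(c,uv,z,st=None):
    o,d=ray(c,uv,st);return o+d*(z-o[2])/d[2]
def tri(c1,u1,c2,u2):
    A=0;b=0
    for c,u in((c1,u1),(c2,u2)):
        o,d=ray(c,u);d=d/np.linalg.norm(d);P=np.eye(3)-np.outer(d,d);A=A+P;b=b+P@o
    return np.linalg.solve(A,b)
def proj(c,p,st=None):
    K,V=cam(c,st);q=np.linalg.inv(V)@np.r_[p,1];return np.array([K[0,2]+K[0,0]*q[0]/-q[2],K[1,2]-K[1,1]*q[1]/-q[2]])
def blobs(m,amin=40):
    n,l,s,ce=cv2.connectedComponentsWithStats(m);return [(s[i,4],ce[i],(l==i).astype(np.uint8)) for i in range(1,n) if s[i,4]>=amin]
def dots(img,smax=60,vmin=190):
    h=cv2.cvtColor(img,cv2.COLOR_RGB2HSV);return cv2.inRange(h,(0,0,vmin),(180,smax,255))
def rect(c,m,z,st=None):
    k=max(cv2.findContours(m,cv2.RETR_EXTERNAL,cv2.CHAIN_APPROX_NONE)[0],key=cv2.contourArea)
    P=np.array([plane(c,p[0],z,st)[:2] for p in k]);r=cv2.minAreaRect((P*1000).astype(np.float32));return np.round(np.r_[r[0],r[1],r[2]],1)
E
python3 - <<'E'
from h import *
t=capture("top");s=capture("side")
for n,c in(("top",t),("side",s)):
    im=c["color"]
    for col in HS:
        for a,ce,m in blobs(mask(im,col)): print(n,col,a,ce.round(1), rect(c,m,{"green":.003}.get(col,.106)) if n=="top" and 100<ce[1]<270 else "")
    for a,ce,m in blobs(dots(im),25): print(n,"white",a,ce.round(1),plane(c,ce,.106))
im=np.hstack([cv2.resize(t["color"][145:250,265:460],None,fx=4,fy=4,interpolation=cv2.INTER_CUBIC)])
cv2.imwrite("pics/crop1.png",im[:,:,::-1])
E
```

```text
top red 3064 [ 45.5 101.5] [748.9 671.1 158.9 114.9  20.1]
top red 198 [302.7 191.3] [544.   39.7  47.3  45.4   7.1]
top red 164 [327.  213.6] [480.7 -31.   61.3  59.    1.2]
top red 356 [220.1 310.6] 
top yellow 171 [360.3 188.4] [553.7 -98.1  50.3  56.4   5.1]
top yellow 66 [354.3 199.6] [533.6 -92.7  27.1  56.8   1.3]
top blue 67 [352.4 156.6] [632.4 -79.9   5.1 104.3   3.7]
top blue 139 [308.3 197.1] [540.4  36.9  59.3  59.8   4.3]
top blue 6684 [599.2 248.1] [ 410.  -703.1  237.5  259.4   14.5]
top blue 196 [332.1 219.2] [477.1 -34.7  44.1  46.7   1.2]
top blue 8966 [ 50.5 305.6] 
top green 130 [505.3 108. ] [ 790.9 -509.6   77.    23.4   72.4]
top white 1647 [ 76.4 125.3] [0.6922 0.5944 0.106 ]
top white 113 [305.2 114.6] [0.7338 0.0382 0.106 ]
top white 3410 [328.4 200.2] [ 0.523  -0.0235  0.106 ]
top white 130 [361.5 188.7] [ 0.5532 -0.1048  0.106 ]
top white 130 [302.8 190.7] [0.545  0.0396 0.106 ]
top white 91 [330.3 191.4] [ 0.5448 -0.0278  0.106 ]
top white 134 [333.  219.1] [ 0.4768 -0.0358  0.106 ]
top white 124 [253.6 264.4] [0.363 0.155 0.106]
top white 86 [323.2 281.8] [ 0.3237 -0.015   0.106 ]
side red 641 [332.   39.5] 
side red 219 [193.8 169.9] 
side red 319 [322.6 172.2] 
side red 193 [305.4 225. ] 
side yellow 395 [341.7 206.7] 
side yellow 165 [340.  237.9] 
side blue 4047 [191.3  89.5] 
side blue 327 [34.6 99.3] 
side blue 145 [367.7 200. ] 
side blue 342 [302.7 194. ] 
side blue 222 [395.4 395.6] 
side green 1428 [289.6 148.8] 
side green 241 [502.5 254.4] 
side white 186 [66.1  3.7] [-0.297   1.7303  0.106 ]
side white 28 [242.4 153.6] [0.3636 0.1446 0.106 ]
side white 34 [395.7 158.4] [0.7329 0.0272 0.106 ]
side white 30 [322.8 166. ] [0.5474 0.0384 0.106 ]
side white 40 [302.  187.4] [ 0.479  -0.0373  0.106 ]
side white 42 [341.9 199.8] [ 0.5548 -0.1057  0.106 ]
side white 28 [496.6 246.7] [ 0.8074 -0.3285  0.106 ]
```

View pics/crop1.png

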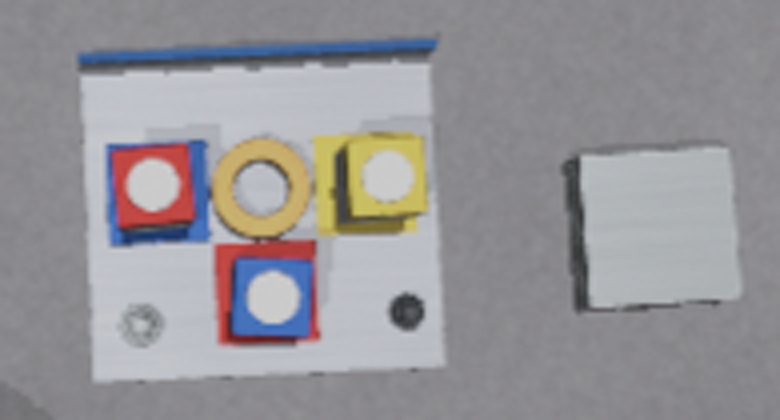

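Crop confirms it: the red-lid tin is on blue at crop (152,185), blue-lid on red (273,298), yellow-lid on yellow (387,177), with the brass ring at (260,187) and the pile at (660,225). So the red and blue tins are swapped.

```bash
python3 - <<'E'
from h import *
t=capture("top");im=t["color"];h=cv2.cvtColor(im,cv2.COLOR_RGB2HSV)
print(h[210,200],h[202,430],h[190,345],h[181,330])
g=cv2.inRange(h,(40,100,40),(85,255,255))
for a,ce,m in blobs(g,1000): print("mat",ce,rect(t,m,.003))
# ring: brass annulus in roi
r=cv2.inRange(h,(12,70,90),(24,255,255));r[:,:316]=0;r[:,345:]=0;r[:178]=0;r[205:]=0
k=max(cv2.findContours(r,0,1)[0],key=cv2.contourArea);(c,rad)=cv2.minEnclosingCircle(k);print("ring",c,rad,plane(t,c,.032))
# pile, stand
for name,lo,hi,roi,zs in(("pile",150,255,(175,230,400,460),(.024,.037,.05)),("stand",150,255,(160,245,280,382),(.004,))):
    m=np.zeros(im.shape[:2],np.uint8);a,b,c0,d=roi;mm=cv2.inRange(h,(0,0,lo),(180,60,hi));m[a:b,c0:d]=mm[a:b,c0:d]
    for z in zs: print(name,z,rect(t,m,z))
# lip line
m=mask(im,"blue");m[:, :280]=0;m[:,380:]=0;m[:150]=0;m[166:]=0
ys,xs=np.nonzero(m);P=np.array([plane(t,(x,y),.042)[:2] for x,y in zip(xs,ys)]);v=cv2.fitLine(P.astype(np.float32),1,0,.01,.01).ravel();print("lip",v,np.degrees(np.arctan2(-v[0],v[1])),xs.min(),xs.max())
E
```

```text
[ 68 122 150] [ 99  10 182] [ 27 128 201] [ 21 116 200]
mat [200.3732 209.6535] [495.7 313.4 267.3 108.1   5.6]
ring (330.3617858886719, 191.72764587402344) 12.6592435836792 [ 0.5487 -0.0314  0.032 ]
pile 0.024 [ 529.6 -297.6  101.1  103.1    4.9]
pile 0.037 [ 529.  -294.1   99.9  101.9    4.9]
pile 0.05 [ 528.4 -290.5   98.8  100.8    4.9]
stand 0.004 [528.4 -33.  208.1 240.    3.9]
lip [ 0.0665 -0.9978  0.6342  0.0244] -176.18562 285 373
```

```bash
cat > go.py <<'E'
import sys,numpy as np
from h import *
from scipy.spatial.transform import Rotation as Ro
# usage: go.py x y z  [x y z ...] -> tool-axis shifts from the present pose, tool down, yaw 93.85
a=np.radians(93.85);y=np.array([np.cos(a),np.sin(a),0]);z=np.array([0,0,-1.]);R=np.c_[np.cross(y,z),y,z]
s=bot.read_state();rv=np.degrees((Ro.from_matrix(s["tcp_rot"].T@R)).as_rotvec())
v=np.array(list(map(float,sys.argv[1:]))).reshape(-1,3)
for p in v:
    d=s["tcp_rot"].T@(p-s["position"]);print(np.r_[d,rv].round(4),"dist",np.linalg.norm(d).round(3))
E
python3 go.py .546 .039 .17  .546 .039 .062
```

```text
[ -0.512   -0.4308   0.0525  -0.0439  -0.015  -20.5114] dist 0.671
[ -0.512   -0.4307   0.1605  -0.0439  -0.015  -20.5114] dist 0.688
```

The rows are not in the units I measure in: shifts go in shares of 80 cm and turns go in shares of 45 degrees. I convert before sending: -0.512 m / 0.8 = -0.64, -0.431 m / 0.8 = -0.5388, -20.5 degrees / 45 = -0.4556.

handwheel(
  increments=[-0.64, -0.5388, 0.065, 0, 0, -0.4556, 1, -0.64, -0.5388, 0.065, 0, 0, -0.4556, 1, -0.64, -0.5388, 0.065, 0, 0, -0.4556, 1, -0.64, -0.5388, 0.065, 0, 0, -0.4556, 1, -0.64, -0.5388, 0.065, 0, 0, -0.4556, 1, -0.64, -0.5388, 0.065, 0, 0, -0.4556, 1, -0.64, -0.5388, 0.065, 0, 0, -0.4556, 1, -0.64, -0.5388, 0.065, 0, 0, -0.4556, 1, -0.64, -0.5388, 0.065, 0, 0, -0.4556, 1, -0.64, -0.5388, 0.065, 0, 0, -0.4556, 1, -0.64, -0.5388, 0.065, 0, 0, -0.4556, 1, -0.64, -0.5388, 0.065, 0, 0, -0.4556, 1, -0.64, -0.5388, 0.065, 0, 0, -0.4556, 1, -0.64, -0.5388, 0.065, 0, 0, -0.4556, 1, -0.64, -0.5388, 0.065, 0, 0, -0.4556, 1, -0.64, -0.5388, 0.065, 0, 0, -0.4556, 1, -0.64, -0.5388, 0.065, 0, 0, -0.4556, 1, -0.64, -0.5388, 0.065, 0, 0, -0.4556, 1],
)

```text
time_s: 2.1
position: [0.5451, 0.0405, 0.1707]
tcp_rot: [[-0.998, -0.069, -0.001], [-0.069, 0.998, 0.0], [0.001, 0.0, -1.0]]
force: [0.0, 0.1, 0.2]
opening: 1.003
grasp_force: 0.0
```

```bash
python3 go.py .546 .039 .062; python3 - <<'E'
from h import *
s=bot.read_state();c=capture("wrist");cv2.imwrite("pics/w1.png",c["color"][:,:,::-1])
im=c["color"]
for a,ce,m in blobs(dots(im),150): print(a,ce.round(1),plane(c,ce,.106,s))
E
```

```text
[-0.0009 -0.0016  0.1087  0.0182 -0.0377  0.1015] dist 0.109
74424 [254.8 120.7] [ 0.4739 -0.0097  0.106 ]
5514 [622.6 190.5] [0.5071 0.2812 0.106 ]
2993 [332.5  94.8] [0.452  0.0461 0.106 ]
1544 [218.5 123.9] [ 0.478  -0.0366  0.106 ]
1172 [134.5 214.9] [ 0.5542 -0.1063  0.106 ]
2113 [245.1 320.3] [ 0.649  -0.0168  0.106 ]
2095 [362.2 310.4] [0.6313 0.088  0.106 ]
```

View pics/w1.png

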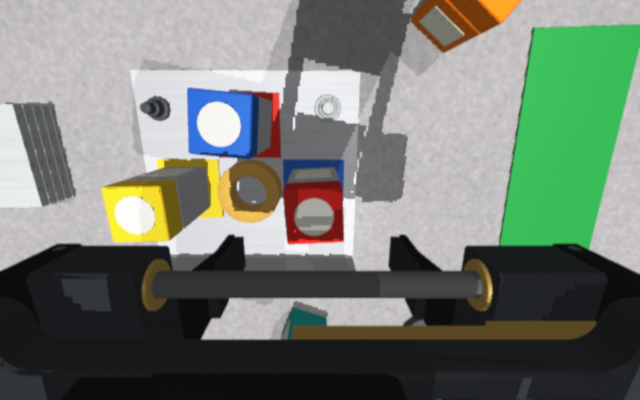

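Wrist view: the red lid is at (314,215), shaded, between the two fingertips (230,250) and (400,250). Blue is at (218,124), yellow at (134,215) and the ring at (250,190). The positions agree with the top camera.

In the tool's units: 0.108 m / 0.8 = 0.135, 0.1 m / 0.8 = 0.125.

handwheel(
  increments=[-0.0013, -0.0013, 0.0625, 0, 0, 0, 1, -0.0013, -0.0013, 0.125, 0, 0, 0, 1, -0.0013, -0.0013, 0.135, 0, 0, 0, 1, -0.0013, -0.0013, 0.135, 0, 0, 0, 1, -0.0013, -0.0013, 0.135, 0, 0, 0, 0, -0.0013, -0.0013, 0.135, 0, 0, 0, 0, -0.0013, -0.0013, 0.135, 0, 0, 0, 0, -0.0013, -0.0013, 0.135, 0, 0, 0, 0, -0.0013, -0.0013, 0.135, 0, 0, 0, 0, -0.0013, -0.0013, 0.135, 0, 0, 0, 0, -0.0013, -0.0013, 0.135, 0, 0, 0, 0, -0.0013, -0.0013, 0.135, 0, 0, 0, 0],
)

```text
time_s: 3.35
position: [0.5474, 0.0382, 0.063]
tcp_rot: [[-0.998, -0.067, 0.001], [-0.067, 0.998, 0.0], [-0.001, -0.0, -1.0]]
force: [-0.3, 0.3, 5.5]
opening: 0.556
grasp_force: 29.5
```

```bash
python3 go.py .546 .039 .062 .546 .039 .22 .58 .322 .22  .58 .322 .063
```

```text
[ 0.0013  0.0009  0.001  -0.0003  0.0345 -0.0182] dist 0.002
[ 0.0012  0.0009 -0.157  -0.0003  0.0345 -0.0182] dist 0.157
[-0.0516  0.281  -0.157  -0.0003  0.0345 -0.0182] dist 0.326
[-0.0515  0.281   0.     -0.0003  0.0345 -0.0182] dist 0.286
```

handwheel(
  increments=[0, 0, -0.05, 0, 0, 0, 0, 0, 0, -0.1, 0, 0, 0, 0, 0, 0, -0.15, 0, 0, 0, 0, -0.01, 0.0625, -0.1625, 0, 0, 0, 0, -0.02, 0.1188, -0.1625, 0, 0, 0, 0, -0.03, 0.175, -0.1625, 0, 0, 0, 0, -0.04, 0.2313, -0.1625, 0, 0, 0, 0, -0.05, 0.2875, -0.1625, 0, 0, 0, 0, -0.06, 0.3313, -0.1625, 0, 0, 0, 0, -0.0645, 0.3513, -0.15, 0, 0, 0, 0, -0.0645, 0.3513, -0.1, 0, 0, 0, 0, -0.0645, 0.3513, -0.05, 0, 0, 0, 0, -0.0645, 0.3513, -0.0125, 0, 0, 0, 0, -0.0645, 0.3513, 0, 0, 0, 0, 0, -0.0645, 0.3513, 0.0025, 0, 0, 0, 0, -0.0645, 0.3513, 0.0038, 0, 0, 0, 0, -0.0645, 0.3513, 0.0038, 0, 0, 0, 0],
)

```text
time_s: 5.05
position: [0.5768, 0.3202, 0.0597]
tcp_rot: [[-0.998, -0.067, -0.007], [-0.067, 0.998, -0.003], [0.007, -0.003, -1.0]]
force: [-4.0, -1.8, 3.6]
opening: 0.55
grasp_force: 29.7
```

```bash
python3 go.py .58 .322 .06
```

```text
[-0.0033  0.0016 -0.0003 -0.1537 -0.4266 -0.0161] dist 0.004
```

handwheel(
  increments=[0, 0, 0, 0, 0, 0, 0, 0, 0, 0, 0, 0, 0, 0, 0, 0, 0, 0, 0, 0, 0],
)

```text
time_s: 5.35
position: [0.5768, 0.3202, 0.0597]
tcp_rot: [[-0.998, -0.067, -0.007], [-0.067, 0.998, -0.003], [0.007, -0.003, -1.0]]
force: [-4.9, -2.0, 3.7]
opening: 0.555
grasp_force: 29.7
```

handwheel(
  increments=[0, 0, 0, 0, 0, 0, 1, 0, 0, 0, 0, 0, 0, 1, 0, 0, 0, 0, 0, 0, 1, 0, 0, 0, 0, 0, 0, 1, 0, 0, -0.0625, 0, 0, 0, 1, 0, 0, -0.125, 0, 0, 0, 1, 0, 0, -0.1375, 0, 0, 0, 1],
)

```text
time_s: 6.05
position: [0.584, 0.3235, 0.1761]
tcp_rot: [[-0.998, -0.067, 0.012], [-0.067, 0.998, 0.004], [-0.012, 0.003, -1.0]]
force: [0.4, -0.2, 0.4]
opening: 0.99
grasp_force: 0.0
```

```bash
python3 go.py .478 -.0366 .17 .478 -.0366 .063; python3 - <<'E'
from h import *
t=capture("top");s=capture("side")
for c in(t,s):
    for a,ce,m in blobs(dots(c["color"]),25):
        p=plane(c,ce,.103)
        if .35<p[0]<.65 and abs(p[1])<.4 and a<200: print(a,ce.round(1),p)
E
```

```text
[ 0.13   -0.3522  0.0033  0.1915  0.6958 -0.0057] dist 0.375
[ 0.1313 -0.3525  0.1103  0.1915  0.6958 -0.0057] dist 0.392
139 [361.4 188.7] [ 0.5533 -0.1049  0.103 ]
115 [329.5 191.8] [ 0.5439 -0.026   0.103 ]
140 [332.9 219. ] [ 0.4769 -0.0357  0.103 ]
124 [253.6 264.4] [0.3627 0.1554 0.103 ]
61 [302.  187.3] [ 0.4799 -0.033   0.103 ]
66 [341.9 199.9] [ 0.5558 -0.1021  0.103 ]
```

In the tool's units: -0.352 m / 0.8 = -0.44, -0.345 m / 0.8 = -0.4313, 0.3 degrees / 45 = 0.0067.

handwheel(
  increments=[0.02, -0.055, 0, 0, 0, 0, 1, 0.04, -0.11, 0.0038, 0, 0, 0, 1, 0.06, -0.165, 0.0038, 0, 0, 0, 1, 0.08, -0.22, 0.0038, 0, 0, 0, 1, 0.1, -0.275, 0.0038, 0, 0, 0, 1, 0.12, -0.33, 0.0038, 0, 0, 0, 1, 0.14, -0.385, 0.0038, 0, 0, 0, 1, 0.16, -0.4313, 0.0038, 0, 0, 0, 1, 0.1625, -0.44, 0.0038, 0, 0.0067, 0, 1, 0.1625, -0.44, 0.0038, 0, 0.0067, 0, 1, 0.1625, -0.44, 0.0038, 0, 0.0067, 0, 1],
)

```text
time_s: 7.25
position: [0.4734, -0.0372, 0.1658]
tcp_rot: [[-0.998, -0.067, -0.007], [-0.067, 0.998, 0.001], [0.007, 0.001, -1.0]]
force: [-0.2, 0.3, -0.4]
opening: 1.0
grasp_force: 0.0
```

```bash
python3 go.py .478 -.0366 .063; python3 - <<'E'
from h import *
t=capture("top")
for a,ce,m in blobs(dots(t["color"]),25):
        p=plane(t,ce,.103)
        if .35<p[0]<.65 and abs(p[1])<.4 and a<200: print(a,ce.round(1),p)
E
```

```text
[-0.0053  0.0002  0.1028  0.0606 -0.3761 -0.0081] dist 0.103
37 [366.7 162.2] [ 0.6196 -0.1169  0.103 ]
128 [187.8 176.5] [0.5737 0.3218 0.103 ]
118 [361.7 188.7] [ 0.5534 -0.1057  0.103 ]
134 [253.8 264.2] [0.363  0.1549 0.103 ]
```

In the tool's units: 0.103 m / 0.8 = 0.1288, 0.085 m / 0.8 = 0.1063, -0.3 degrees / 45 = -0.0067.

handwheel(
  increments=[-0.005, 0, 0.05, 0, -0.0067, 0, 1, -0.005, 0, 0.1063, 0, -0.0067, 0, 1, -0.005, 0, 0.1288, 0, -0.0067, 0, 1, -0.005, 0, 0.1288, 0, -0.0067, 0, 1, -0.005, 0, 0.1288, 0, -0.0067, 0, 1, -0.005, 0, 0.1288, 0, -0.0067, 0, 0, -0.005, 0, 0.1288, 0, -0.0067, 0, 0, -0.005, 0, 0.1288, 0, -0.0067, 0, 0, -0.005, 0, 0.1288, 0, -0.0067, 0, 0, -0.005, 0, 0.1288, 0, -0.0067, 0, 0, -0.005, 0, 0.1288, 0, -0.0067, 0, 0, -0.005, 0, 0.1288, 0, -0.0067, 0, 0],
)

```text
time_s: 8.5
position: [0.4771, -0.0378, 0.0637]
tcp_rot: [[-0.998, -0.067, 0.0], [-0.067, 0.998, -0.0], [-0.0, -0.0, -1.0]]
force: [0.5, 0.5, 2.2]
opening: 0.565
grasp_force: 29.0
```

```bash
python3 go.py .478 -.0366 .063 .494 .313 .063
```

```text
[-0.0009  0.0011  0.0007 -0.0035  0.0082 -0.013 ] dist 0.002
[-0.0403  0.3489  0.0007 -0.0035  0.0082 -0.013 ] dist 0.351
```

In the tool's units: 0.349 m / 0.8 = 0.4363, -0.006 m / 0.8 = -0.0075.

handwheel(
  increments=[0, 0, -0.05, 0, 0, 0, 0, 0, 0, -0.1, 0, 0, 0, 0, 0, 0, -0.15, 0, 0, 0, 0, -0.0075, 0.0625, -0.1625, 0, 0, 0, 0, -0.015, 0.125, -0.1625, 0, 0, 0, 0, -0.0225, 0.1875, -0.1625, 0, 0, 0, 0, -0.03, 0.25, -0.1625, 0, 0, 0, 0, -0.0375, 0.3125, -0.1625, 0, 0, 0, 0, -0.045, 0.375, -0.1625, 0, 0, 0, 0, -0.05, 0.425, -0.1563, 0, 0, 0, 0, -0.05, 0.4363, -0.125, 0, 0, 0, 0, -0.05, 0.4363, -0.075, 0, 0, 0, 0, -0.05, 0.4363, -0.0313, 0, 0, 0, 0, -0.05, 0.4363, -0.01, 0, 0, 0, 0, -0.05, 0.4363, -0.0025, 0, 0, 0, 0, -0.05, 0.4363, 0.0013, 0, 0, 0, 0, -0.05, 0.4363, 0.0038, 0, 0, 0, 0, -0.05, 0.4363, 0.0038, 0, 0, 0, 0, -0.05, 0.4363, 0.0038, 0, 0, 0, 0],
)

```text
time_s: 10.4
position: [0.4944, 0.3134, 0.0616]
tcp_rot: [[-0.998, -0.067, 0.002], [-0.067, 0.998, 0.001], [-0.002, 0.001, -1.0]]
force: [-0.2, 0.2, -2.9]
opening: 0.562
grasp_force: 29.0
```

handwheel(
  increments=[0, 0, 0, 0, 0, 0, 1, 0, 0, 0, 0, 0, 0, 1, 0, 0, 0, 0, 0, 0, 1, 0, 0, 0, 0, 0, 0, 1, 0, 0, -0.0625, 0, 0, 0, 1, 0, 0, -0.125, 0, 0, 0, 1, 0, 0, -0.1375, 0, 0, 0, 1, 0, 0, -0.1375, 0, 0, 0, 1],
)

```text
time_s: 11.2
position: [0.4952, 0.3138, 0.1731]
tcp_rot: [[-0.998, -0.067, 0.005], [-0.067, 0.998, 0.002], [-0.006, 0.002, -1.0]]
force: [-0.1, 0.9, 0.2]
opening: 0.998
grasp_force: 0.0
```

```bash
python3 go.py .5535 -.1055 .17 .5535 -.1055 .063
```

```text
[-0.03   -0.4223  0.0025  0.1009  0.3188 -0.0027] dist 0.423
[-0.0294 -0.4225  0.1095  0.1009  0.3188 -0.0027] dist 0.437
```

handwheel(
  increments=[-0.005, -0.0625, 0, 0, 0, 0, 1, -0.01, -0.125, 0, 0, 0, 0, 1, -0.015, -0.1875, 0, 0, 0, 0, 1, -0.02, -0.25, 0, 0, 0, 0, 1, -0.025, -0.3125, 0, 0, 0, 0, 1, -0.03, -0.375, 0, 0, 0, 0, 1, -0.035, -0.4375, 0, 0, 0, 0, 1, -0.0375, -0.5, 0, 0, 0, 0, 1, -0.0375, -0.5275, 0.0038, 0, 0, 0, 1, -0.0375, -0.5275, 0.0038, 0, 0, 0, 1, -0.0375, -0.5275, 0.0038, 0, 0, 0, 1, -0.0375, -0.5275, 0.05, 0, 0, 0, 1, -0.0375, -0.5275, 0.1063, 0, 0, 0, 1, -0.0375, -0.5275, 0.135, 0, 0, 0, 1, -0.0375, -0.5275, 0.135, 0, 0, 0, 1, -0.0375, -0.5275, 0.135, 0, 0, 0, 1],
)

```text
time_s: 12.8
position: [0.5515, -0.1043, 0.0623]
tcp_rot: [[-0.998, -0.069, -0.002], [-0.069, 0.998, 0.001], [0.001, 0.001, -1.0]]
force: [0.7, -0.5, 0.6]
opening: 1.002
grasp_force: 0.0
```

```bash
python3 go.py .5535 -.1055 .063
```

```text
[-0.002  -0.0013 -0.0007  0.0515 -0.0843  0.0979] dist 0.002
```

In the tool's units: -0.001 m / 0.8 = -0.0013.

handwheel(
  increments=[-0.0013, -0.0013, 0, 0, 0, 0, 0, -0.0013, -0.0013, 0, 0, 0, 0, 0, -0.0013, -0.0013, 0, 0, 0, 0, 0, -0.0013, -0.0013, 0, 0, 0, 0, 0, -0.0013, -0.0013, 0, 0, 0, 0, 0, -0.0013, -0.0013, 0, 0, 0, 0, 0, -0.0013, -0.0013, 0, 0, 0, 0, 0],
)

```text
time_s: 13.5
position: [0.553, -0.1069, 0.0628]
tcp_rot: [[-0.998, -0.067, 0.0], [-0.067, 0.998, -0.0], [-0.0, -0.0, -1.0]]
force: [0.3, 0.4, 1.3]
opening: 0.552
grasp_force: 29.8
```

```bash
python3 go.py .41 .305 .06
```

```text
[ 0.1152  0.4205  0.0027 -0.002   0.01   -0.0228] dist 0.436
```

In the tool's units: 0.42 m / 0.8 = 0.525, -0.13 m / 0.8 = -0.1625.

handwheel(
  increments=[0, 0, -0.05, 0, 0, 0, 0, 0, 0, -0.1, 0, 0, 0, 0, 0, 0, -0.15, 0, 0, 0, 0, 0.015, 0.0563, -0.1688, 0, 0, 0, 0, 0.03, 0.1125, -0.1688, 0, 0, 0, 0, 0.045, 0.1688, -0.1688, 0, 0, 0, 0, 0.06, 0.225, -0.1688, 0, 0, 0, 0, 0.075, 0.2813, -0.1688, 0, 0, 0, 0, 0.09, 0.3375, -0.1688, 0, 0, 0, 0, 0.105, 0.3938, -0.1688, 0, 0, 0, 0, 0.12, 0.45, -0.1688, 0, 0, 0, 0, 0.135, 0.5, -0.1625, 0, 0, 0, 0, 0.1438, 0.525, -0.125, 0, 0, 0, 0, 0.1438, 0.525, -0.075, 0, 0, 0, 0, 0.1438, 0.525, -0.0313, 0, 0, 0, 0, 0.1438, 0.525, -0.01, 0, 0, 0, 0, 0.1438, 0.525, -0.0025, 0, 0, 0, 0, 0.1438, 0.525, 0.0025, 0, 0, 0, 0, 0.1438, 0.525, 0.0038, 0, 0, 0, 0, 0.1438, 0.525, 0.0038, 0, 0, 0, 0],
)

```text
time_s: 15.5
position: [0.4109, 0.3048, 0.0603]
tcp_rot: [[-0.998, -0.067, 0.002], [-0.067, 0.998, 0.001], [-0.002, 0.001, -1.0]]
force: [0.4, 0.3, -3.6]
opening: 0.553
grasp_force: 29.8
```

handwheel(
  increments=[0, 0, 0, 0, 0, 0, 0, 0, 0, 0, 0, 0, 0, 1, 0, 0, 0, 0, 0, 0, 1, 0, 0, 0, 0, 0, 0, 1, 0, 0, 0, 0, 0, 0, 1, 0, 0, -0.0625, 0, 0, 0, 1, 0, 0, -0.125, 0, 0, 0, 1, 0, 0, -0.1375, 0, 0, 0, 1, 0, 0, -0.1375, 0, 0, 0, 1],
)

```text
time_s: 16.4
position: [0.4115, 0.3052, 0.1717]
tcp_rot: [[-0.998, -0.067, 0.005], [-0.067, 0.998, 0.002], [-0.005, 0.002, -1.0]]
force: [0.7, -0.9, 0.1]
opening: 0.994
grasp_force: 0.0
```

```bash
python3 go.py .549 -.0314 .2
```

```text
[-0.1148 -0.345  -0.0284  0.1102  0.2996 -0.0067] dist 0.365
```

```bash
python3 - <<'E'
from h import *
t=capture("top");s=capture("side")
for c in(t,s):
    im=c["color"]
    for col in("red","yellow","blue"):
        for a,ce,m in blobs(mask(im,col)):
            p=plane(c,ce,.006)
            if .44<p[0]<.6 and -.15<p[1]<.1: print(col,a,ce.round(1),p,rect(c,m,.006))
    h=cv2.cvtColor(im,cv2.COLOR_RGB2HSV);r=cv2.inRange(h,(12,70,60),(24,255,255))
    u,v=proj(c,(.549,-.0314,.02)).astype(int);m=np.zeros_like(r);m[v-22:v+22,u-22:u+22]=r[v-22:v+22,u-22:u+22]
    b=max(blobs(m),key=lambda b:b[0]);k=cv2.findContours(b[2],0,1)[0][0];print("ring",b[0],b[1],plane(c,cv2.fitEllipse(k)[0],.032),plane(c,cv2.minEnclosingCircle(k)[0],.032))
A=cv2.resize(t["color"][145:250,265:460],None,fx=4,fy=4,interpolation=cv2.INTER_CUBIC)
B=cv2.resize(s["color"][245:335,300:410],None,fx=7,fy=6.67,interpolation=cv2.INTER_CUBIC)
cv2.imwrite("pics/sidepile.png",B[:,:,::-1]); cv2.imwrite("pics/t2.png",A[:,:,::-1])
g=s["color"][250:330,315:400];print(g[20:40:5,::12].mean(2).round())
E
```

```text
red 588 [331.2 217.6] [ 0.4808 -0.0362  0.006 ] [480.8 -36.7  65.1  65.3   3.8]
blue 590 [303.9 192.6] [0.5464 0.0384 0.006 ] [546.6  38.5  65.1  65.3   4.1]
ring 320 [329.975 191.65 ] [ 0.5488 -0.0302  0.032 ] [ 0.5484 -0.0315  0.032 ]
red 510 [304.5 221.6] [ 0.4819 -0.0401  0.006 ] [481.8 -39.2  68.   67.9   3.8]
yellow 554 [341.5 233.8] [ 0.5562 -0.1055  0.006 ] [ 556.5 -104.4   68.2   67.9    3.7]
blue 279 [320.3 197.8] [0.542 0.044 0.006] [547.3  35.7  68.7  66.2   4.5]
ring 485 [331.5072 211.6969] [ 0.5467 -0.0509  0.032 ] [ 0.5459 -0.0523  0.032 ]
[[121. 136. 151. 149. 155. 125. 120. 123.]
 [123. 157. 153. 154. 151. 157. 117. 128.]
 [123.  41. 155. 156. 154. 157. 123. 120.]
 [125.  64. 154. 151. 156. 156. 124. 119.]]
```

View pics/sidepile.png

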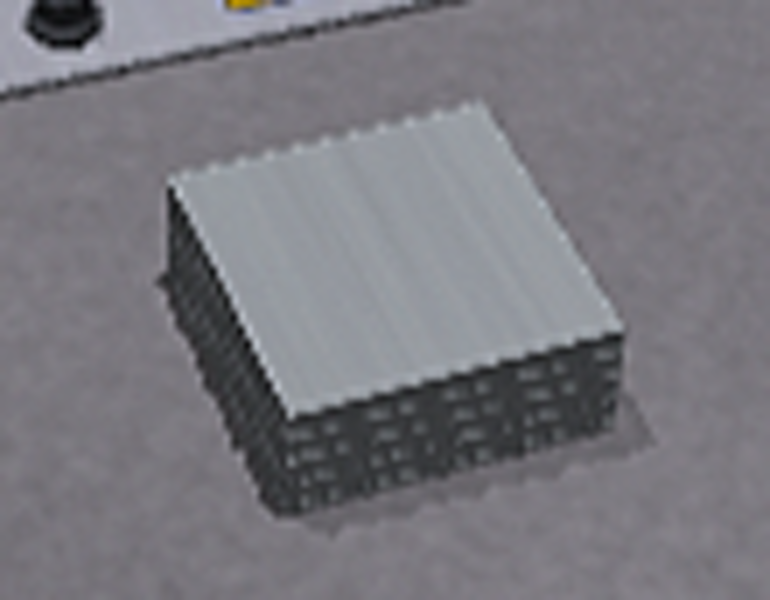

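View pics/t2.png

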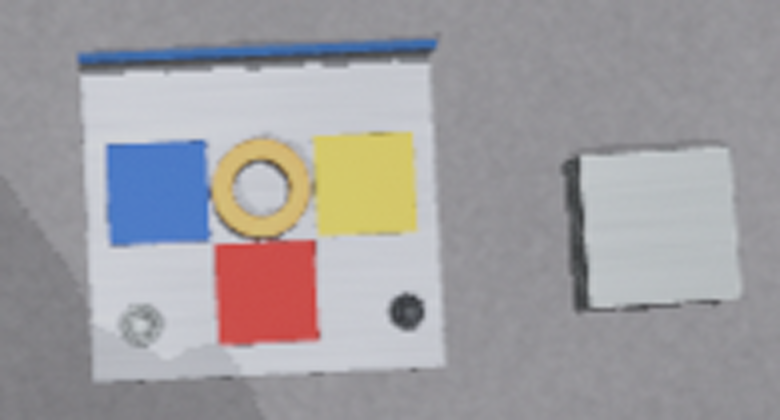

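Side crop: the pile's top face has corners (168,180), (482,100), (622,328) and (292,418). Top crop: the pads are free, the ring is at (260,187) and the pile's corners are (580,155), (730,148), (742,298) and (590,306). I'll triangulate these and look at the ring with the wrist camera.

In the tool's units: -0.345 m / 0.8 = -0.4313, -0.325 m / 0.8 = -0.4063.

```bash
python3 - <<'E'
from h import *
t=capture("top");s=capture("side")
T=[(580,155),(730,148),(742,298),(590,306)];S=[(482,100),(622,328),(292,418),(168,180)]
Q=np.array([tri(t,(265+u/4-.375,145+v/4-.375),s,(300+a/7-.43,245+b/6.67-.43)) for (u,v),(a,b) in zip(T,S)])
print(Q,Q.mean(0))
E
```

```text
[[ 0.5752 -0.2386  0.0426]
 [ 0.5824 -0.3379  0.0423]
 [ 0.4846 -0.3468  0.0415]
 [ 0.4764 -0.2468  0.0401]] [ 0.5297 -0.2925  0.0416]
```

handwheel(
  increments=[-0.02, -0.0575, -0.0038, 0, 0, 0, 1, -0.04, -0.1175, -0.0075, 0, 0, 0, 1, -0.06, -0.175, -0.0125, 0, 0, 0, 1, -0.08, -0.2325, -0.0188, 0, 0, 0, 1, -0.1, -0.29, -0.025, 0, 0, 0, 1, -0.12, -0.35, -0.0313, 0, 0, 0, 1, -0.1375, -0.4063, -0.035, 0, 0, 0, 1, -0.1413, -0.4313, -0.035, 0, 0, 0, 1, -0.1413, -0.4313, -0.035, 0, 0, 0, 1, -0.1413, -0.4313, -0.035, 0, 0, 0, 1, -0.1413, -0.4313, -0.035, 0, 0, 0, 1],
)

```text
time_s: 17.7
position: [0.5446, -0.0308, 0.1964]
tcp_rot: [[-0.998, -0.068, -0.003], [-0.068, 0.998, 0.001], [0.003, 0.001, -1.0]]
force: [-0.6, 0.1, 0.0]
opening: 0.995
grasp_force: 0.0
```

```bash
python3 - <<'E'
from h import *
s=bot.read_state();c=capture("wrist");im=c["color"];cv2.imwrite("pics/w2.png",im[:,:,::-1])
for col in("red","yellow","blue"):
    for a,ce,m in blobs(mask(im,col),800): print(col,a,ce.round(1),plane(c,ce,.006,s),rect(c,m,.006,s))
h=cv2.cvtColor(im,cv2.COLOR_RGB2HSV);r=cv2.inRange(h,(12,70,60),(22,255,255))
for b in blobs(r,400): 
    k=cv2.findContours(b[2],0,1)[0][0];print("ring",b[0],b[1],plane(c,cv2.fitEllipse(k)[0],.032,s))
E
python3 go.py .549 -.0314 .01
```

```text
red 3411 [314.1 128.9] [ 0.4804 -0.0373  0.006 ] [482.  -37.3  66.5  66.7   3.8]
yellow 2900 [257.  187.7] [ 0.5549 -0.1025  0.006 ] [ 555.6 -102.4   66.7   67.     3.7]
blue 2861 [370.9 187.8] [0.5456 0.0368 0.006 ] [546.7  36.8  65.5  66.7   3.9]
ring 4037 [531.2234  23.6839] [0.3667 0.1657 0.032 ]
ring 1852 [314.8672 190.4725] [ 0.5476 -0.0318  0.032 ]
ring 750 [152.5733 284.8493] [ 0.682  -0.2232  0.032 ]
ring 756 [480.7407 284.6733] [0.6546 0.1802 0.032 ]
ring 4256 [454.6422 330.934 ] [0.7171 0.2579 0.032 ]
[-0.0045 -0.0013  0.1867  0.0599 -0.1301  0.0822] dist 0.187
```

View pics/w2.png

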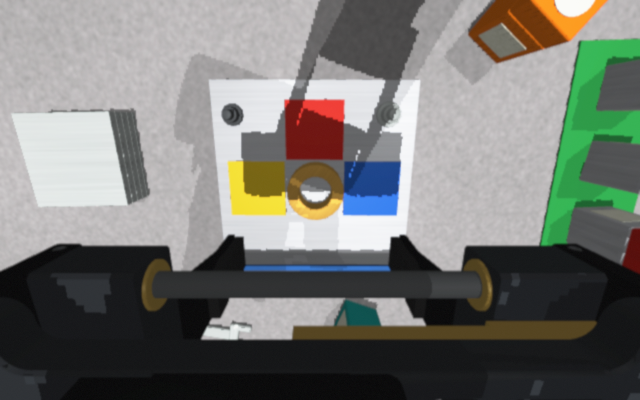

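Wrist view: the three pads are at (314,129) red, (257,188) yellow and (371,188) blue, with the ring at (315,190) centred between the fingers. The pile top is at (75,158) and the tins stand on the mat at right. All cameras agree to about 1–2 mm.

In the tool's units: 0.184 m / 0.8 = 0.23, 0.182 m / 0.8 = 0.2275.

handwheel(
  increments=[-0.0044, 0, 0.05, 0, 0, 0, 1, -0.0044, -0.0013, 0.1063, 0, 0, 0, 1, -0.0044, -0.0013, 0.1625, 0, 0, 0, 1, -0.0044, -0.0013, 0.2, 0, 0, 0, 1, -0.0044, -0.0013, 0.2225, 0, 0, 0, 1, -0.0044, -0.0013, 0.2275, 0, 0, 0, 1, -0.0044, -0.0013, 0.23, 0, 0, 0, 1, -0.0044, -0.0013, 0.23, 0, 0, 0, 1, -0.0044, -0.0013, 0.23, 0, 0, 0, 1],
)

```text
time_s: 18.65
position: [0.5504, -0.0328, 0.0148]
tcp_rot: [[-0.998, -0.067, 0.002], [-0.067, 0.998, -0.001], [-0.002, -0.001, -1.0]]
force: [0.2, -0.5, 0.8]
opening: 0.995
grasp_force: 0.0
```

```bash
python3 go.py .549 -.0314 .0095
```

```text
[ 0.0013  0.0015  0.0053 -0.0468  0.1352  0.0173] dist 0.006
```

In the tool's units: 0.005 m / 0.8 = 0.0063, 0.0025 m / 0.8 = 0.0031.

handwheel(
  increments=[0.0013, 0.0013, 0.0031, 0, 0, 0, 1, 0.0013, 0.0013, 0.0063, 0, 0, 0, 1, 0.0013, 0.0013, 0.0063, 0, 0, 0, 1, 0.0013, 0.0013, 0.0063, 0, 0, 0, 0, 0.0013, 0.0013, 0.0063, 0, 0, 0, 0, 0.0013, 0.0013, 0.0063, 0, 0, 0, 0, 0.0013, 0.0013, 0.0063, 0, 0, 0, 0, 0.0013, 0.0013, 0.0063, 0, 0, 0, 0, 0.0013, 0.0013, 0.0063, 0, 0, 0, 0],
)

```text
time_s: 19.55
position: [0.5484, -0.032, 0.0085]
tcp_rot: [[-0.998, -0.067, 0.0], [-0.067, 0.998, -0.0], [-0.0, -0.0, -1.0]]
force: [-0.2, -0.7, 1.0]
opening: 0.737
grasp_force: 30.0
```

handwheel(
  increments=[0, 0, -0.025, 0, 0, 0, 0, 0, 0, -0.075, 0, 0, 0, 0, 0, 0, -0.125, 0, 0, 0, 0, 0, 0, -0.1375, 0, 0, 0, 0, 0, 0, -0.1375, 0, 0, 0, 0, 0, 0, -0.1375, 0, 0, 0, 0],
)

```text
time_s: 20.15
position: [0.5469, -0.0316, 0.117]
tcp_rot: [[-0.998, -0.067, -0.003], [-0.067, 0.998, 0.001], [0.003, 0.001, -1.0]]
force: [-0.1, 0.8, -4.4]
opening: 0.737
grasp_force: 30.0
```

```bash
python3 go.py .5297 -.2925 .1 ;python3 - <<'E'
from h import *
t=capture("wrist");cv2.imwrite("pics/w3.png",t["color"][100:350,150:490][:,:,::-1])
E
```

```text
[ 0.0346 -0.2592  0.0168  0.0641 -0.1878 -0.0108] dist 0.262
```

View pics/w3.png

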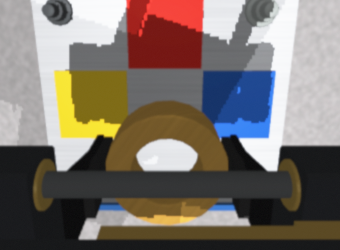

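The crop shows the ring held level between the fingers at (165,150).

In the tool's units: -0.26 m / 0.8 = -0.325, -0.255 m / 0.8 = -0.3188.

handwheel(
  increments=[0.0075, -0.0563, 0, 0, 0, 0, 0, 0.015, -0.1125, 0, 0, 0, 0, 0, 0.0225, -0.1688, 0, 0, 0, 0, 0, 0.03, -0.225, 0, 0, 0, 0, 0, 0.0375, -0.2813, 0, 0, 0, 0, 0, 0.0425, -0.3188, 0, 0, 0, 0, 0, 0.0425, -0.325, 0.025, 0, 0, 0, 0, 0.0425, -0.325, 0.0563, 0, 0, 0, 0, 0.0425, -0.325, 0.065, 0, 0, 0, 0, 0.0425, -0.325, 0.065, 0, 0, 0, 0, 0.0425, -0.325, 0.065, 0, 0, 0, 0, 0.0425, -0.325, 0.065, 0, 0, 0, 0],
)

```text
time_s: 21.4
position: [0.5326, -0.2937, 0.0673]
tcp_rot: [[-0.998, -0.068, 0.001], [-0.068, 0.998, -0.001], [-0.001, -0.001, -1.0]]
force: [1.6, -0.5, -4.4]
opening: 0.736
grasp_force: 30.0
```

```bash
python3 go.py .5297 -.2925 .046
```

```text
[ 0.0029  0.0015  0.0213 -0.0676  0.0689  0.0291] dist 0.022
```

In the tool's units: 0.014 m / 0.8 = 0.0175, 0.013 m / 0.8 = 0.0163.

handwheel(
  increments=[0.0025, 0.0013, 0.0063, 0, 0, 0, 0, 0.0025, 0.0013, 0.0125, 0, 0, 0, 0, 0.0025, 0.0013, 0.0163, 0, 0, 0, 0, 0.0025, 0.0013, 0.0175, 0, 0, 0, 0, 0.0025, 0.0013, 0.0175, 0, 0, 0, 0, 0.0025, 0.0013, 0.0175, 0, 0, 0, 0],
)

```text
time_s: 22.0
position: [0.5299, -0.2929, 0.0526]
tcp_rot: [[-0.998, -0.067, 0.0], [-0.067, 0.998, -0.0], [-0.0, -0.0, -1.0]]
force: [-0.1, -0.8, -3.8]
opening: 0.741
grasp_force: 30.0
```

handwheel(
  increments=[0, 0, 0.0006, 0, 0, 0, 0, 0, 0, 0.0013, 0, 0, 0, 0, 0, 0, 0.0019, 0, 0, 0, 0, 0, 0, 0.0025, 0, 0, 0, 0, 0, 0, 0.0025, 0, 0, 0, 0, 0, 0, 0.0025, 0, 0, 0, 0],
)

```text
time_s: 22.6
position: [0.5298, -0.2928, 0.0505]
tcp_rot: [[-0.998, -0.067, -0.0], [-0.067, 0.998, 0.0], [0.0, 0.0, -1.0]]
force: [-0.1, -0.0, -3.5]
opening: 0.736
grasp_force: 30.0
```

In the tool's units: 0.0015 m / 0.8 = 0.0019, 0.001 m / 0.8 = 0.0013.

handwheel(
  increments=[0, 0, 0.0006, 0, 0, 0, 0, 0, 0, 0.0013, 0, 0, 0, 0, 0, 0, 0.0019, 0, 0, 0, 0, 0, 0, 0.0019, 0, 0, 0, 0, 0, 0, 0.0019, 0, 0, 0, 0],
)

```text
time_s: 23.1
position: [0.5298, -0.2928, 0.049]
tcp_rot: [[-0.998, -0.067, -0.0], [-0.067, 0.998, 0.0], [0.0, 0.0, -1.0]]
force: [0.3, 0.2, -4.2]
opening: 0.738
grasp_force: 30.0
```

In the tool's units: 0.001 m / 0.8 = 0.0013, 0.0005 m / 0.8 = 0.0006.

handwheel(
  increments=[0, 0, 0.0006, 0, 0, 0, 0, 0, 0, 0.0013, 0, 0, 0, 0, 0, 0, 0.0013, 0, 0, 0, 0, 0, 0, 0.0013, 0, 0, 0, 0],
)

```text
time_s: 23.5
position: [0.5299, -0.2929, 0.0487]
tcp_rot: [[-0.998, -0.067, 0.0], [-0.067, 0.998, -0.0], [-0.0, -0.0, -1.0]]
force: [-2.2, 1.7, 4.7]
opening: 0.739
grasp_force: 30.0
```

In the tool's units: 0.001 m / 0.8 = 0.0013, 0.0005 m / 0.8 = 0.0006.

handwheel(
  increments=[0, 0, 0.0006, 0, 0, 0, 0, 0, 0, 0.0013, 0, 0, 0, 0, 0, 0, 0.0013, 0, 0, 0, 0, 0, 0, 0.0013, 0, 0, 0, 0],
)

```text
time_s: 23.9
position: [0.5299, -0.2928, 0.0487]
tcp_rot: [[-0.998, -0.067, 0.0], [-0.067, 0.998, -0.0], [-0.0, -0.0, -1.0]]
force: [-3.0, 1.4, 10.4]
opening: 0.737
grasp_force: 30.0
```

In the tool's units: 0.001 m / 0.8 = 0.0013, 0.0005 m / 0.8 = 0.0006.

handwheel(
  increments=[0, 0, 0.0006, 0, 0, 0, 0, 0, 0, 0.0013, 0, 0, 0, 0, 0, 0, 0.0013, 0, 0, 0, 0, 0, 0, 0.0013, 0, 0, 0, 0],
)

```text
time_s: 24.3
position: [0.5299, -0.2928, 0.0487]
tcp_rot: [[-0.998, -0.067, 0.001], [-0.067, 0.998, -0.001], [-0.001, -0.001, -1.0]]
force: [-4.0, 3.4, 15.5]
opening: 0.741
grasp_force: 30.0
```

Contact felt at TCP z 0.0487. I'll ease the pressure off, then let go.

In the tool's units: -0.002 m / 0.8 = -0.0025, -0.001 m / 0.8 = -0.0013.

handwheel(
  increments=[0, 0, -0.0013, 0, 0, 0, 0, 0, 0, -0.0025, 0, 0, 0, 0, 0, 0, -0.0025, 0, 0, 0, 0],
)

```text
time_s: 24.6
position: [0.5299, -0.2929, 0.0487]
tcp_rot: [[-0.998, -0.067, 0.0], [-0.067, 0.998, -0.0], [-0.0, -0.0, -1.0]]
force: [-1.5, 2.4, 7.1]
opening: 0.738
grasp_force: 30.0
```

handwheel(
  increments=[0, 0, 0, 0, 0, 0, 1, 0, 0, 0, 0, 0, 0, 1, 0, 0, 0, 0, 0, 0, 1, 0, 0, 0, 0, 0, 0, 1, 0, 0, -0.025, 0, 0, 0, 1, 0, 0, -0.0875, 0, 0, 0, 1, 0, 0, -0.15, 0, 0, 0, 1, 0, 0.0625, -0.1625, 0, 0, 0, 1, 0, 0.125, -0.1625, 0, 0, 0, 1, 0, 0.1875, -0.1625, 0, 0, 0, 1, 0, 0.25, -0.1625, 0, 0, 0, 1, 0, 0.3125, -0.1625, 0, 0, 0, 1, 0, 0.3125, -0.1625, 0, 0, 0, 1, 0, 0.3125, -0.1625, 0, 0, 0, 1],
)

```text
time_s: 26.0
position: [0.5131, -0.0422, 0.1781]
tcp_rot: [[-0.998, -0.07, 0.0], [-0.07, 0.998, -0.001], [-0.0, -0.001, -1.0]]
force: [0.2, -1.2, 0.8]
opening: 1.0
grasp_force: 0.0
```

```bash
python3 - <<'E'
from h import *
t=capture("top");s=capture("side")
for c in (t,s):
    im=c["color"];h=cv2.cvtColor(im,cv2.COLOR_RGB2HSV);r=cv2.inRange(h,(12,70,60),(24,255,255))
    u,v=proj(c,(.53,-.2925,.07)).astype(int);m=np.zeros_like(r);m[v-35:v+35,u-35:u+35]=r[v-35:v+35,u-35:u+35]
    for b in blobs(m): k=cv2.findContours(b[2],0,1)[0][0];print("ring",b[0],b[1],plane(c,cv2.minEnclosingCircle(k)[0],.072))
    for a,ce,m in blobs(dots(im),25):
        p=plane(c,ce,.103)
        if .35<p[0]<.65 and .1<p[1]<.4 and a<200: print(a,ce.round(1),p)
A=cv2.resize(t["color"][145:275,165:465],None,fx=2.5,fy=2.5,interpolation=cv2.INTER_CUBIC)
cv2.imwrite("pics/t3.png",A[:,:,::-1])
E
```

```text
ring 394 [431.3046 200.0711] [ 0.5301 -0.2876  0.072 ]
130 [187.8 176.4] [0.5738 0.3217 0.103 ]
142 [189.3 209.1] [0.4939 0.3154 0.103 ]
141 [191.7 243.2] [0.4112 0.3066 0.103 ]
134 [253.8 264.2] [0.363  0.1549 0.103 ]
ring 846 [356.5544 276.4397] [ 0.5275 -0.306   0.072 ]
37 [282.1 118.7] [0.4965 0.3133 0.103 ]
39 [253.5 123.7] [0.4129 0.3033 0.103 ]
53 [242.2 154. ] [0.3633 0.1478 0.103 ]
```

View pics/t3.png

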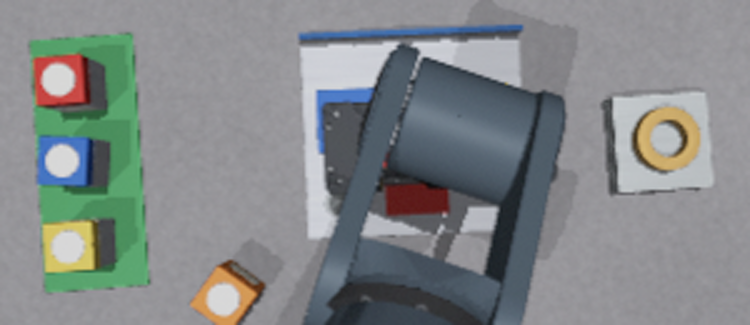

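Top crop: the ring lies at (667,139) centred on the pile (661,141; the offset is parallax), and the red, blue and yellow tins stand upright on the mat at (58,80), (62,161) and (68,247). Now the return trips, red first.

```bash
python3 go.py .575 .3205 .17 .575 .3205 .06
```

```text
[-0.0853  0.36    0.0079 -0.0506  0.059  -0.0346] dist 0.37
[-0.0852  0.3601  0.1179 -0.0506  0.059  -0.0346] dist 0.388
```

The rows are not in the units I measure in: shifts go in shares of 80 cm and turns go in shares of 45 degrees. I convert before sending: 0.36 m / 0.8 = 0.45, 0.355 m / 0.8 = 0.4438.

handwheel(
  increments=[-0.0138, 0.0575, 0, 0, 0, 0, 1, -0.0275, 0.115, 0, 0, 0, 0, 1, -0.0413, 0.1725, 0, 0, 0, 0, 1, -0.055, 0.23, 0, 0, 0, 0, 1, -0.0688, 0.2875, 0, 0, 0, 0, 1, -0.0825, 0.345, 0, 0, 0, 0, 1, -0.0963, 0.4025, 0, 0, 0, 0, 1, -0.1063, 0.4438, 0, 0, 0, 0, 1, -0.1063, 0.45, 0.01, 0, 0, 0, 1, -0.1063, 0.45, 0.01, 0, 0, 0, 1, -0.1063, 0.45, 0.0375, 0, 0, 0, 1, -0.1063, 0.45, 0.0875, 0, 0, 0, 1, -0.1063, 0.45, 0.1313, 0, 0, 0, 1, -0.1063, 0.45, 0.1463, 0, 0, 0, 1, -0.1063, 0.45, 0.1463, 0, 0, 0, 1, -0.1063, 0.45, 0.1463, 0, 0, 0, 1],
)

```text
time_s: 27.7
position: [0.5752, 0.3207, 0.0622]
tcp_rot: [[-0.998, -0.065, 0.002], [-0.065, 0.998, 0.0], [-0.002, 0.0, -1.0]]
force: [0.1, 0.1, -0.2]
opening: 0.999
grasp_force: 0.0
```

```bash
python3 go.py .575 .3205 .06
```

```text
[ 0.0002 -0.0002  0.0022  0.0165  0.0974 -0.0964] dist 0.002
```

In the tool's units: 0.001 m / 0.8 = 0.0013.

handwheel(
  increments=[0, 0, 0.0013, 0, 0, 0, 0, 0, 0, 0.0013, 0, 0, 0, 0, 0, 0, 0.0013, 0, 0, 0, 0, 0, 0, 0.0013, 0, 0, 0, 0, 0, 0, 0.0013, 0, 0, 0, 0, 0, 0, 0.0013, 0, 0, 0, 0, 0, 0, 0.0013, 0, 0, 0, 0],
)

```text
time_s: 28.4
position: [0.5738, 0.3211, 0.0602]
tcp_rot: [[-0.998, -0.067, -0.0], [-0.067, 0.998, -0.001], [0.0, -0.001, -1.0]]
force: [-0.0, -2.4, 2.7]
opening: 0.552
grasp_force: 29.7
```

```bash
python3 go.py .4815 -.0375 .0655
```

```text
[ 0.1162 -0.3516 -0.005  -0.0456 -0.0046  0.0031] dist 0.37
```

In the tool's units: -0.3516 m / 0.8 = -0.4395, -0.13 m / 0.8 = -0.1625.

handwheel(
  increments=[0, 0, -0.05, 0, 0, 0, 0, 0, 0, -0.1, 0, 0, 0, 0, 0, 0, -0.15, 0, 0, 0, 0, 0.0188, -0.0563, -0.1688, 0, 0, 0, 0, 0.0375, -0.1125, -0.1688, 0, 0, 0, 0, 0.0563, -0.1688, -0.1688, 0, 0, 0, 0, 0.075, -0.225, -0.1688, 0, 0, 0, 0, 0.0938, -0.2813, -0.1688, 0, 0, 0, 0, 0.1125, -0.3375, -0.1688, 0, 0, 0, 0, 0.1313, -0.3938, -0.1688, 0, 0, 0, 0, 0.1456, -0.435, -0.1625, 0, 0, 0, 0, 0.1456, -0.4395, -0.125, 0, 0, 0, 0, 0.1456, -0.4395, -0.075, 0, 0, 0, 0, 0.1456, -0.4395, -0.0375, 0, 0, 0, 0, 0.1456, -0.4395, -0.015, 0, 0, 0, 0, 0.1456, -0.4395, -0.0088, 0, 0, 0, 0, 0.1456, -0.4395, -0.0075, 0, 0, 0, 0, 0.1456, -0.4395, -0.0075, 0, 0, 0, 0, 0.1456, -0.4395, -0.0075, 0, 0, 0, 0, 0.1456, -0.4395, -0.0075, 0, 0, 0, 0],
)

```text
time_s: 30.4
position: [0.4818, -0.0372, 0.067]
tcp_rot: [[-0.998, -0.067, 0.002], [-0.067, 0.998, -0.001], [-0.002, -0.001, -1.0]]
force: [0.6, 1.6, -4.4]
opening: 0.552
grasp_force: 29.7
```

```bash
python3 go.py .481 -.0375 .0632
```

```text
[ 0.0008 -0.0003  0.0038 -0.0433  0.1159 -0.0038] dist 0.004
```

In the tool's units: 0.0035 m / 0.8 = 0.0044, 0.003 m / 0.8 = 0.0038.

handwheel(
  increments=[0.0006, 0, 0.0013, 0, 0, 0, 0, 0.0006, 0, 0.0025, 0, 0, 0, 0, 0.0006, 0, 0.0038, 0, 0, 0, 0, 0.0006, 0, 0.0044, 0, 0, 0, 0, 0.0006, 0, 0.0044, 0, 0, 0, 0, 0.0006, 0, 0.0044, 0, 0, 0, 0],
)

```text
time_s: 31.0
position: [0.4808, -0.0372, 0.0632]
tcp_rot: [[-0.998, -0.067, 0.001], [-0.067, 0.998, -0.0], [-0.001, -0.0, -1.0]]
force: [-1.2, 0.1, 6.5]
opening: 0.552
grasp_force: 29.7
```

handwheel(
  increments=[0, 0, 0.0006, 0, 0, 0, 0, 0, 0, 0.0013, 0, 0, 0, 0, 0, 0, 0.0013, 0, 0, 0, 0, 0, 0, 0.0013, 0, 0, 0, 0],
)

```text
time_s: 31.4
position: [0.4808, -0.0373, 0.0631]
tcp_rot: [[-0.998, -0.067, 0.001], [-0.067, 0.998, -0.0], [-0.001, -0.001, -1.0]]
force: [-3.7, -0.1, 13.8]
opening: 0.551
grasp_force: 29.7
```

In the tool's units: -0.11 m / 0.8 = -0.1375, -0.002 m / 0.8 = -0.0025.

handwheel(
  increments=[0, 0, -0.0025, 0, 0, 0, 0, 0, 0, -0.0025, 0, 0, 0, 0, 0, 0, -0.0025, 0, 0, 0, 1, 0, 0, -0.0025, 0, 0, 0, 1, 0, 0, -0.0025, 0, 0, 0, 1, 0, 0, -0.0025, 0, 0, 0, 1, 0, 0, -0.0625, 0, 0, 0, 1, 0, 0, -0.125, 0, 0, 0, 1, 0, 0, -0.1375, 0, 0, 0, 1, 0, 0, -0.1375, 0, 0, 0, 1, 0, 0, -0.1375, 0, 0, 0, 1, 0, 0, -0.1375, 0, 0, 0, 1],
)

```text
time_s: 32.6
position: [0.4792, -0.0367, 0.17]
tcp_rot: [[-0.998, -0.067, -0.004], [-0.067, 0.998, 0.001], [0.003, 0.001, -1.0]]
force: [-0.2, 0.1, -0.3]
opening: 0.999
grasp_force: 0.0
```

```bash
python3 go.py .495 .314 .17 .495 .314 .06
```

```text
[-0.0392  0.3489  0.0003  0.0779 -0.1992 -0.015 ] dist 0.351
[-0.0396  0.3487  0.1103  0.0779 -0.1992 -0.015 ] dist 0.368
```

In the tool's units: 0.3489 m / 0.8 = 0.4361, 0.345 m / 0.8 = 0.4313.

handwheel(
  increments=[-0.0075, 0.0575, 0, 0, 0, 0, 1, -0.015, 0.115, 0, 0, 0, 0, 1, -0.0225, 0.1725, 0, 0, 0, 0, 1, -0.03, 0.23, 0, 0, 0, 0, 1, -0.0375, 0.2875, 0, 0, 0, 0, 1, -0.0438, 0.345, 0, 0, 0, 0, 1, -0.0475, 0.4025, 0, 0, 0, 0, 1, -0.0481, 0.4313, 0, 0, 0, 0, 1, -0.0481, 0.4361, 0, 0, 0, 0, 1, -0.0481, 0.4361, 0, 0, 0, 0, 1, -0.0481, 0.4361, 0.0375, 0, 0, 0, 1, -0.0481, 0.4361, 0.0875, 0, 0, 0, 1, -0.0481, 0.4361, 0.125, 0, 0, 0, 1, -0.0481, 0.4361, 0.1375, 0, 0, 0, 1, -0.0481, 0.4361, 0.1375, 0, 0, 0, 1, -0.0481, 0.4361, 0.1375, 0, 0, 0, 1, -0.0481, 0.4361, 0.1375, 0, 0, 0, 1],
)

```text
time_s: 34.3
position: [0.497, 0.3137, 0.0632]
tcp_rot: [[-0.998, -0.066, 0.003], [-0.066, 0.998, 0.001], [-0.003, 0.001, -1.0]]
force: [-0.0, 0.1, -0.1]
opening: 1.0
grasp_force: 0.0
```

```bash
python3 go.py .495 .314 .06
```

```text
[ 0.002   0.0004  0.0032  0.0524  0.1783 -0.0375] dist 0.004
```

In the tool's units: 0.003 m / 0.8 = 0.0038, 0.001 m / 0.8 = 0.0013.

handwheel(
  increments=[0.0013, 0, 0.0038, 0, 0, 0, 1, 0.0013, 0, 0.0038, 0, 0, 0, 0, 0.0013, 0, 0.0038, 0, 0, 0, 0, 0.0013, 0, 0.0038, 0, 0, 0, 0, 0.0013, 0, 0.0038, 0, 0, 0, 0, 0.0013, 0, 0.0038, 0, 0, 0, 0, 0.0013, 0, 0.0038, 0, 0, 0, 0, 0.0013, 0, 0.0038, 0, 0, 0, 0, 0.0013, 0, 0.0038, 0, 0, 0, 0],
)

```text
time_s: 35.2
position: [0.4946, 0.3136, 0.0585]
tcp_rot: [[-0.998, -0.067, -0.0], [-0.067, 0.998, 0.0], [0.0, 0.0, -1.0]]
force: [0.1, 0.4, 0.0]
opening: 0.563
grasp_force: 29.1
```

```bash
python3 go.py .547 .037 .0655
```

```text
[-0.0337 -0.2794 -0.007   0.0006 -0.0008 -0.0065] dist 0.282
```

In the tool's units: -0.2794 m / 0.8 = -0.3493, -0.006 m / 0.8 = -0.0075.

handwheel(
  increments=[0, 0, -0.05, 0, 0, 0, 0, 0, 0, -0.1, 0, 0, 0, 0, 0, 0, -0.15, 0, 0, 0, 0, -0.0063, -0.0563, -0.1688, 0, 0, 0, 0, -0.0125, -0.1125, -0.1688, 0, 0, 0, 0, -0.02, -0.1688, -0.1688, 0, 0, 0, 0, -0.0275, -0.225, -0.1688, 0, 0, 0, 0, -0.035, -0.2813, -0.1688, 0, 0, 0, 0, -0.0419, -0.3313, -0.1688, 0, 0, 0, 0, -0.0419, -0.3493, -0.1625, 0, 0, 0, 0, -0.0419, -0.3493, -0.125, 0, 0, 0, 0, -0.0419, -0.3493, -0.075, 0, 0, 0, 0, -0.0419, -0.3493, -0.0375, 0, 0, 0, 0, -0.0419, -0.3493, -0.015, 0, 0, 0, 0, -0.0419, -0.3493, -0.0088, 0, 0, 0, 0, -0.0419, -0.3493, -0.0075, 0, 0, 0, 0, -0.0419, -0.3493, -0.0075, 0, 0, 0, 0, -0.0419, -0.3493, -0.0075, 0, 0, 0, 0, -0.0419, -0.3493, -0.0075, 0, 0, 0, 0],
)

```text
time_s: 37.1
position: [0.5475, 0.037, 0.0657]
tcp_rot: [[-0.998, -0.067, 0.002], [-0.067, 0.998, -0.0], [-0.002, -0.0, -1.0]]
force: [0.5, -0.6, -1.8]
opening: 0.557
grasp_force: 29.1
```

```bash
python3 go.py .547 .037 .0615
```

```text
[ 0.0006  0.      0.0041 -0.0242  0.1293 -0.0034] dist 0.004
```

In the tool's units: 0.0035 m / 0.8 = 0.0044, 0.003 m / 0.8 = 0.0038.

handwheel(
  increments=[0, 0, 0.0013, 0, 0, 0, 0, 0, 0, 0.0025, 0, 0, 0, 0, 0, 0, 0.0038, 0, 0, 0, 0, 0, 0, 0.0044, 0, 0, 0, 0, 0, 0, 0.0044, 0, 0, 0, 0, 0, 0, 0.0044, 0, 0, 0, 0],
)

```text
time_s: 37.7
position: [0.5469, 0.037, 0.0615]
tcp_rot: [[-0.998, -0.067, 0.0], [-0.067, 0.998, -0.0], [-0.0, -0.0, -1.0]]
force: [-1.1, 0.2, 5.0]
opening: 0.559
grasp_force: 29.1
```

handwheel(
  increments=[0, 0, 0.0006, 0, 0, 0, 0, 0, 0, 0.0013, 0, 0, 0, 0, 0, 0, 0.0013, 0, 0, 0, 0, 0, 0, 0.0013, 0, 0, 0, 0],
)

```text
time_s: 38.1
position: [0.5469, 0.037, 0.0614]
tcp_rot: [[-0.998, -0.067, 0.001], [-0.067, 0.998, -0.0], [-0.001, -0.0, -1.0]]
force: [-2.8, -0.1, 11.7]
opening: 0.562
grasp_force: 29.2
```

In the tool's units: -0.11 m / 0.8 = -0.1375, -0.1 m / 0.8 = -0.125.

handwheel(
  increments=[0, 0, -0.0025, 0, 0, 0, 0, 0, 0, -0.0025, 0, 0, 0, 0, 0, 0, -0.0025, 0, 0, 0, 1, 0, 0, -0.0025, 0, 0, 0, 1, 0, 0, -0.0025, 0, 0, 0, 1, 0, 0, -0.0025, 0, 0, 0, 1, 0, 0, -0.0625, 0, 0, 0, 1, 0, 0, -0.125, 0, 0, 0, 1, 0, 0, -0.1375, 0, 0, 0, 1, 0, 0, -0.1375, 0, 0, 0, 1, 0, 0, -0.1375, 0, 0, 0, 1, 0, 0, -0.1375, 0, 0, 0, 1],
)

```text
time_s: 39.3
position: [0.5453, 0.0372, 0.1683]
tcp_rot: [[-0.998, -0.067, -0.004], [-0.067, 0.998, 0.001], [0.004, 0.001, -1.0]]
force: [-0.2, 0.1, 0.2]
opening: 1.001
grasp_force: 0.0
```

```bash
python3 go.py .412 .305 .17 .412 .305 .06
```

```text
[ 0.1151  0.2762 -0.0011  0.0446 -0.2172 -0.013 ] dist 0.299
[ 0.1147  0.2761  0.1089  0.0446 -0.2172 -0.013 ] dist 0.318
```

In the tool's units: 0.276 m / 0.8 = 0.345, 0.255 m / 0.8 = 0.3188.

handwheel(
  increments=[0.0225, 0.0538, 0, 0, 0, 0, 1, 0.045, 0.1075, 0, 0, 0, 0, 1, 0.0675, 0.1613, 0, 0, 0, 0, 1, 0.09, 0.215, 0, 0, 0, 0, 1, 0.1125, 0.2688, 0, 0, 0, 0, 1, 0.135, 0.3188, 0, 0, 0, 0, 1, 0.145, 0.345, 0, 0, 0, 0, 1, 0.145, 0.345, 0, 0, 0, 0, 1, 0.145, 0.345, 0, 0, 0, 0, 1, 0.145, 0.345, 0.0375, 0, 0, 0, 1, 0.145, 0.345, 0.0875, 0, 0, 0, 1, 0.145, 0.345, 0.125, 0, 0, 0, 1, 0.145, 0.345, 0.1375, 0, 0, 0, 1, 0.145, 0.345, 0.1375, 0, 0, 0, 1, 0.145, 0.345, 0.1375, 0, 0, 0, 1, 0.145, 0.345, 0.1375, 0, 0, 0, 1],
)

```text
time_s: 40.9
position: [0.4139, 0.3048, 0.0614]
tcp_rot: [[-0.998, -0.066, 0.003], [-0.066, 0.998, 0.001], [-0.003, 0.001, -1.0]]
force: [0.0, -0.3, 0.1]
opening: 0.998
grasp_force: 0.0
```

```bash
python3 go.py .412 .305 .06
```

```text
[ 0.0018  0.0003  0.0014  0.0562  0.1624 -0.0371] dist 0.002
```

In the tool's units: 0.001 m / 0.8 = 0.0013, 0.0008 m / 0.8 = 0.001.

handwheel(
  increments=[0.001, 0, 0.0013, 0, 0, 0, 1, 0.001, 0, 0.0013, 0, 0, 0, 0, 0.001, 0, 0.0013, 0, 0, 0, 0, 0.001, 0, 0.0013, 0, 0, 0, 0, 0.001, 0, 0.0013, 0, 0, 0, 0, 0.001, 0, 0.0013, 0, 0, 0, 0, 0.001, 0, 0.0013, 0, 0, 0, 0, 0.001, 0, 0.0013, 0, 0, 0, 0, 0.001, 0, 0.0013, 0, 0, 0, 0],
)

```text
time_s: 41.8
position: [0.4118, 0.3046, 0.059]
tcp_rot: [[-0.998, -0.067, 0.0], [-0.067, 0.998, 0.0], [-0.0, 0.0, -1.0]]
force: [0.1, 0.6, -1.0]
opening: 0.549
grasp_force: 29.9
```

```bash
python3 go.py .556 -.103 .0655
```

```text
[-0.1166 -0.4164 -0.0066  0.0057  0.0026 -0.0126] dist 0.432
```

In the tool's units: -0.4164 m / 0.8 = -0.5205, -0.135 m / 0.8 = -0.1688.

handwheel(
  increments=[0, 0, -0.0563, 0, 0, 0, 0, 0, 0, -0.1125, 0, 0, 0, 0, 0, 0, -0.1625, 0, 0, 0, 0, -0.015, -0.0563, -0.1875, 0, 0, 0, 0, -0.03, -0.1125, -0.1875, 0, 0, 0, 0, -0.045, -0.1688, -0.1875, 0, 0, 0, 0, -0.06, -0.225, -0.1875, 0, 0, 0, 0, -0.075, -0.2813, -0.1875, 0, 0, 0, 0, -0.09, -0.3375, -0.1875, 0, 0, 0, 0, -0.105, -0.3938, -0.1875, 0, 0, 0, 0, -0.125, -0.45, -0.1875, 0, 0, 0, 0, -0.1458, -0.5063, -0.1875, 0, 0, 0, 0, -0.1458, -0.5205, -0.175, 0, 0, 0, 0, -0.1458, -0.5205, -0.125, 0, 0, 0, 0, -0.1458, -0.5205, -0.075, 0, 0, 0, 0, -0.1458, -0.5205, -0.0375, 0, 0, 0, 0, -0.1458, -0.5205, -0.015, 0, 0, 0, 0, -0.1458, -0.5205, -0.0088, 0, 0, 0, 0, -0.1458, -0.5205, -0.0075, 0, 0, 0, 0, -0.1458, -0.5205, -0.0075, 0, 0, 0, 0],
)

```text
time_s: 43.8
position: [0.5565, -0.1032, 0.0656]
tcp_rot: [[-0.998, -0.067, 0.001], [-0.067, 0.998, -0.0], [-0.001, -0.0, -1.0]]
force: [-0.1, 0.8, -3.7]
opening: 0.55
grasp_force: 29.9
```

handwheel(
  increments=[0, 0, 0, 0, 0, 0, 0, 0, 0, 0, 0, 0, 0, 0],
)

```text
time_s: 44.0
position: [0.5568, -0.1034, 0.0662]
tcp_rot: [[-0.998, -0.067, 0.002], [-0.067, 0.998, -0.001], [-0.002, -0.001, -1.0]]
force: [0.4, -0.2, -3.5]
opening: 0.55
grasp_force: 29.9
```

```bash
python3 go.py .556 -.103 .062
```

```text
[ 0.0008  0.0004  0.0042 -0.0615  0.126  -0.0035] dist 0.004
```

In the tool's units: 0.0035 m / 0.8 = 0.0044, 0.003 m / 0.8 = 0.0038.

handwheel(
  increments=[0, 0, 0.0013, 0, 0, 0, 0, 0, 0, 0.0025, 0, 0, 0, 0, 0, 0, 0.0038, 0, 0, 0, 0, 0, 0, 0.0044, 0, 0, 0, 0, 0, 0, 0.0044, 0, 0, 0, 0, 0, 0, 0.0044, 0, 0, 0, 0],
)

```text
time_s: 44.6
position: [0.5561, -0.1031, 0.062]
tcp_rot: [[-0.998, -0.067, 0.0], [-0.067, 0.998, -0.0], [-0.0, -0.0, -1.0]]
force: [-1.7, 0.6, 2.6]
opening: 0.551
grasp_force: 29.9
```

handwheel(
  increments=[0, 0, 0.0006, 0, 0, 0, 0, 0, 0, 0.0013, 0, 0, 0, 0, 0, 0, 0.0013, 0, 0, 0, 0, 0, 0, 0.0013, 0, 0, 0, 0],
)

```text
time_s: 45.0
position: [0.5561, -0.1031, 0.0619]
tcp_rot: [[-0.998, -0.067, 0.0], [-0.067, 0.998, -0.0], [-0.0, -0.0, -1.0]]
force: [-2.2, 1.4, 9.7]
opening: 0.546
grasp_force: 29.9
```

Contact felt. I'll release, retreat upward and sideways to clear the view, then check.

In the tool's units: 0.4 m / 0.8 = 0.5, 0.35 m / 0.8 = 0.4375.

handwheel(
  increments=[0, 0, -0.0013, 0, 0, 0, 0, 0, 0, -0.0013, 0, 0, 0, 0, 0, 0, -0.0013, 0, 0, 0, 1, 0, 0, -0.0013, 0, 0, 0, 1, 0, 0, -0.0013, 0, 0, 0, 1, 0, 0, -0.0013, 0, 0, 0, 1, 0, 0, -0.0625, 0, 0, 0, 1, 0, 0, -0.125, 0, 0, 0, 1, 0, 0, -0.175, 0, 0, 0, 1, 0, 0.0625, -0.1875, 0, 0, 0, 1, 0, 0.125, -0.1875, 0, 0, 0, 1, 0, 0.1875, -0.1875, 0, 0, 0, 1, 0, 0.25, -0.1875, 0, 0, 0, 1, 0, 0.3125, -0.1875, 0, 0, 0, 1, 0, 0.375, -0.1875, 0, 0, 0, 1, 0, 0.4375, -0.1875, 0, 0, 0, 1, 0, 0.5, -0.1875, 0, 0, 0, 1, 0, 0.5, -0.1875, 0, 0, 0, 1, 0, 0.5, -0.1875, 0, 0, 0, 1, 0, 0.5, -0.1875, 0, 0, 0, 1],
)

```text
time_s: 47.0
position: [0.5291, 0.2949, 0.2102]
tcp_rot: [[-0.998, -0.066, -0.001], [-0.066, 0.998, -0.001], [0.001, -0.001, -1.0]]
force: [-0.1, -1.0, 0.0]
opening: 0.997
grasp_force: 0.0
```

```bash
python3 - <<'E'
from h import *
t=capture("top");s=capture("side")
for c in (t,s):
    im=c["color"]
    for a,ce,m in blobs(dots(im),25):
        p=plane(c,ce,.106)
        if .35<p[0]<.65 and abs(p[1])<.4 and a<200: print(a,ce.round(1),p)
for col in("red","yellow","blue"):
    for a,ce,m in blobs(mask(t["color"],col),100):
        p=plane(t,ce,.106)
        if .44<p[0]<.6 and abs(p[1])<.15: print(col,a,rect(t,m,.106))
A=cv2.resize(t["color"][145:250,265:460],None,fx=4,fy=4,interpolation=cv2.INTER_CUBIC)
B=cv2.resize(s["color"][140:330,230:420],None,fx=3,fy=3,interpolation=cv2.INTER_CUBIC)
cv2.imwrite("pics/t4.png",A[:,:,::-1]);cv2.imwrite("pics/s4.png",B[:,:,::-1])
E
```

```text
138 [360.1 187.8] [ 0.5554 -0.1012  0.106 ]
139 [303.2 190. ] [0.5466 0.0388 0.106 ]
97 [430.4 200. ] [ 0.5291 -0.2761  0.106 ]
135 [333.  217.6] [ 0.4804 -0.0359  0.106 ]
124 [253.6 264.4] [0.363 0.155 0.106]
52 [323.4 166.3] [0.5486 0.0367 0.106 ]
67 [303.  187.2] [ 0.4815 -0.0372  0.106 ]
27 [353.9 197.9] [ 0.5826 -0.1052  0.106 ]
77 [342.4 198.9] [ 0.5567 -0.1028  0.106 ]
red 411 [481.  -32.2  60.4  60.    4.8]
blue 395 [540.4  36.9  59.5  59.7   3.9]
```

View pics/t4.png

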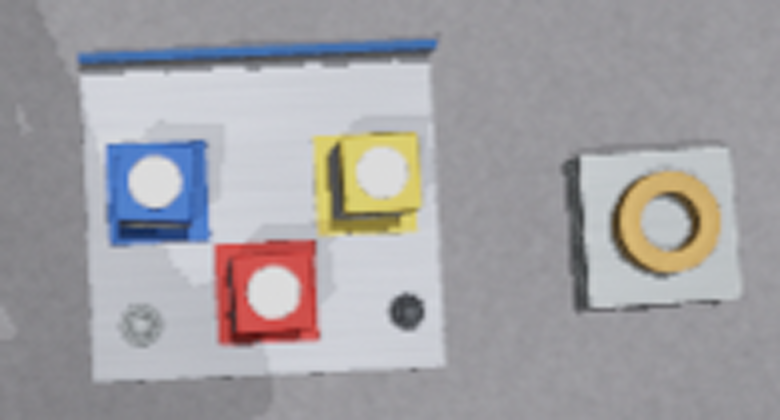

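View pics/s4.png

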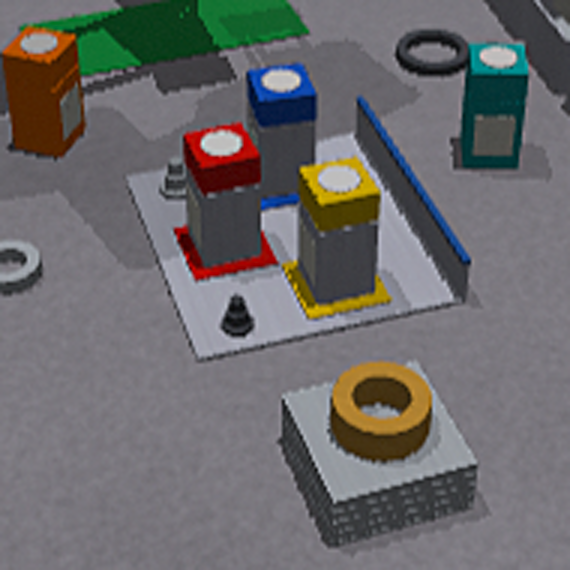

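Both views: every tin stands upright on its own pad, red at (273,292), blue at (155,181) and yellow at (382,172) in the top crop, within about 1 mm of the pad centres. The ring lies flat mid-pile at (668,221), and the arm is clear.

```bash
python3 -c "
from rig import bot
print(bot.hand_in())"
```

```text
the job is handed in; nothing more can be done
None
```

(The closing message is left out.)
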